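# Pack out and latch the panel case

### The arm

A 6-joint arm with a two-finger parallel gripper is mounted at the origin on the work surface. World frame = base frame: x ahead of the robot, y to its left, z up, the work surface at z = 0. Lengths are in m, angles in rad, forces in N, time in s.
With the tool pointing down it reaches from about 0.375 to 0.9 m from the base axis. Payload 3.1 kg.
Tool frame: the origin (TCP) lies at the very end of the fingers, on their centre line; the grasp point (between the pads) lies 19 mm behind it (grip_depth is the distance from the TCP to the grasp point, in m); z points along the fingers, y is the line along which they close (so a half turn about z gives the same grasp; the last joint's range is limited). The gripper opens to 85 mm and grips with 20 to 120 N. Pads are 22 mm wide; open, the fingers measure 114 mm over their backs; the gripper's body (76 mm by 85 mm) begins 54 mm behind the grasp point. The pads swing forward as they close: fully open they stand 13 mm farther back than shut.
Start: joints at [1.131, 0.527, 1.433, -0, 1.181, -0.178], TCP at [0.162, 0.604, 0.231] pointing down, gripper open.
Joint ranges: [-3.08, 3.08], [-0.75, 2.2], [0.22, 2.44], [-1.43, 4.57], [0, 2.65], [-2.85, 2.85]. Speed limits (rad/s): [2.79, 2.79, 3.14, 3.14, 3.14, 3.14].

### API

Orientations are given as a unit quaternion [x, y, z, w].
In Python, from station import * gives the robot as it stands.
- The arm moves only by the tool apply_moves, never from a script. Its argument "plan" is a list of rows, each a list of 7 numbers: the shift along the tool's x, y, z in m, then the turn, a rotation vector about the tool's x, y, z in rad, then the gripper command: -1 is fully open, 1 is shut, values between are in proportion. In form: [[dx, dy, dz, wx, wy, wz, jaw], ...]. A call has 1 to 8 rows; each row shifts and turns the commanded pose from where the row before left it, along the tool's axes as they then stand; what a row does not reach is not made up. A row lasts 1/8 s, in which the tool goes at most 62.5 mm and 10.7 degrees, less where a joint would pass 70% of its speed; a pose out of reach is approached as far as the arm can. A call is refused whole if a number of a shift passes 0.0625 or a number of a turn 0.188, either way. A call with a gripper value outside its range is refused whole. The fingers move at their own pace and stop on an object; "force" is the grip in N (left out, the last holds). Time passes only in rows, so rows that do not move let the fingers close. It gives the time, the measured TCP pose, the force, the opening and the grip force at its end, in the units of the state.
- sense(): the state, without advancing time (a new reading comes with each control period).
- snapshot(name): name is "side" or "top"; returns the picture (480x640x3 uint8, red, green, blue); there is no depth.
- calibration(name): a dict with "camera_matrix" (3x3 intrinsics, pixels), "R" (3x3) and "t" (3): a world point X has camera coordinates R X + t. Camera axes: x right, y down, z forward; pixel columns grow to the right and rows downward; lengths in m; the calibration is good to about 2 mm. A picture is of the moment at which its call begins. calibration takes no time and is no camera call.
- sign_off(): hands the job in; it is judged then, once.
The state is a dict: "t": time; "q": joint angles; "qd": joint speeds; "tau": joint torques, N m; "tcp_pos": TCP position; "tool_rot": TCP orientation; "force": force on the tool from outside, world axes, zero at the start; "ft_torque": the same for the moment, N m; "finger_gap": opening from 0.0 (shut) to 1.0 (fully open); "gripper_force": force on a finger pad.
Only numpy, scipy, OpenCV 4.12 (cv2) and the standard library are available. Lean on these libraries where they do the work, as an engineer would, in place of code of your own. Each camera call takes 0.05 s, during which the arm holds its last target. There are 200 camera calls.

### The job

Close up the panel case for carrying: out of the loose pine blocks, stand the ones that together fill the gap between the panels and the gate snugly side by side in the middle of that gap, lengthwise along the gate, without jamming them hard against the panels, and leave the spare blocks where they are. Swing the gate fully shut with its latch bar lifted over the striker and let the bar drop right down into the catch. Leave the pot, brush jar and eggshell tray undisturbed.

Things in the scene. Friction and masses are not known exactly. Their poses are not given: they have to be found in the camera images.
- case: Flat open plywood case fixed to the bench. Origin on the bench under the middle of the gate line (inner face of the shut gate); x along the shut gate from hinge end to striker end, y into the case, z up. Floor 10 mm thick, x +-130, y -70 to 230, also under the gate. Walls inside at x +-88, tops at z 44. Posts at both gate ends, x -125 to -99 and 94 to 120, y -14 to 26, tops at z 72.
- gap (a point): middle of the floor of the gap for the blocks, case axes. In the case the gap runs from y = 0 (inner face of the shut gate) to y = 64 mm (edge of the panels), x +-88; this point is at y = 32, z = 10. Open from above and, with the gate open, from the front.
- panels: stack of three black lacquer panels with eggshell inlay, 168 x 150 x 15 mm in all, 1.8 kg, lying loose but close-fitting (2 mm free) on the case floor against the back wall. Origin: centre of the underside, at case x = 0, y = 139 mm; top at z = 25.
- striker_nose (a point): middle of the top edge of the striker's upturned nose, case axes, at case x 107, y -36.5, z 54 mm. The striker is a steel hook on the outer face of the striker post: nose 22 mm along x, 7 thick, rising 20 mm from its shelf (z 34). The catch is the 19 mm slot between nose and post; the 8 mm bar lies in it, 6 mm from the nose, when latched.
- gate (a joint): angle of the low pine gate, rad: 0 shut, growing as it swings outward (clockwise seen from above), to 1.6; starts 0.8 to 1.4. Light hinge friction, 0.04 N m: it stays where left. With the bar down, the bar meets the striker's nose at about 0.11 and blocks the gate; the bar can drop behind the nose only with the gate below about 0.03.
- gate_hinge (a point): point on the gate's upright hinge axis, mid height; axes as the case's, turned with the gate (x along the gate to its free end). At case x = -92, y = -7 mm. The gate reaches from 6 to 178 mm from this axis, is 14 mm thick (7 mm either side of this point) and stands from z 13 to 68 mm.
- latch (a joint): angle of the flat steel latch bar on the gate's outer face, rad: 0 level (down, on its stop), growing as its free end lifts, to 0.3 (stopped by a guide loop on the gate, top at z 79, 68 mm from the pivot). Falls by its own weight. 185 x 18 x 8 mm, 0.25 kg with its lug. Needs about 0.14 rad to clear the striker's nose.
- latch_pivot (a point): centre of the bar at its pivot pin, axes as the lug's. 42 mm from the hinge axis along the gate, z = 45 mm, 16 mm outside the gate's middle plane. The bar reaches from 18 mm behind it to 167 mm ahead, past the gate's free end.
- lug (a point): middle of the lifting lug: an upright flat steel tab on the bar, 20 mm wide along the bar, 8 mm thick across the gate, standing above the gate up to z = 125 mm. 95 mm along the bar from the pivot, 53 mm above the bar's centre line (z = 98 mm, bar level). Axes: x along the bar to the free end, y across the gate into the case, z up the tab.
- block_15: bare pine packing block, 15 mm thick (its y), 130 mm long (its x), 50 mm high (z); about 51 g; stands loose on the bench on its 15 x 130 mm face. Origin: centre of the underside.
- block_24: bare pine packing block, 24 mm thick (its y), 130 mm long (its x), 50 mm high (z); about 81 g; stands loose on the bench on its 24 x 130 mm face. Origin: centre of the underside.
- block_36: bare pine packing block, 36 mm thick (its y), 130 mm long (its x), 50 mm high (z); about 122 g; stands loose on the bench on its 36 x 130 mm face. Origin: centre of the underside.
- block_52: bare pine packing block, 52 mm thick (its y), 130 mm long (its x), 50 mm high (z); about 176 g; stands loose on the bench on its 52 x 130 mm face. Origin: centre of the underside.
- lacquer_pot: open steel pot of black lacquer, diameter 76, 85 mm high, standing on the bench near the striker end of the case. Origin: centre of the underside. Leave it alone.
- brush_jar: terracotta jar, diameter 68, 90 mm high, with brushes standing up to 210 mm, beside the case. Origin: centre of the underside. Leave it alone.
- egg_tray: dark steel tray of eggshells, 100 x 180 x 22 mm (shells up to 30 mm high), on the far side of the blocks. Origin: centre of the underside. Leave it alone.
Not all that is in view belongs to the job. Leave any black, green or red look-alike of the block_24 alone.

How it is judged:
By the outcome, as a careful person would: the job done as asked, in the order asked, and still so for the second after the job is handed in, with the robot touching nothing.
It also fails if it takes over 72 s, if anything falls off the work surface, if the arm or the gripper's body presses on something with over 40 N, if the wrist force passes 120 N, or if a joint passes its speed limit or range.

## Working session

There is one attempt and no reset: what is moved stays moved. The work goes in short steps, Python scripts to look and compute and a tool call to move; the robot and the scene stay as the last step left them, time stands still between calls to the robot, and variables do not carry over. Pictures are saved under pics/ and viewed, at most 10 in all, crops included, and the job is handed in when it is done.

Besides the shell and the picture viewer there is one more tool, called after "Request:" by a JSON object that holds its "api" and its "payload", one argument or row to a line. apply_moves: Moves the arm, as the interface text tells. Its arguments: {"type":"object","properties":{"plan":{"type":"array"},"force":{"type":"number"}},"required":["plan"]}

```bash
mkdir -p pics; ls
python3 - <<'E'
from station import *
import cv2, numpy as np
s=sense(); print({k:np.round(v,3) for k,v in s.items()})
for n in("side","top"):
    cv2.imwrite(f"pics/{n}0.png",snapshot(n)[:,:,::-1])
    c=calibration(n); print(n,[np.round(c[k],4).tolist() for k in("camera_matrix","R","t")])
E
```

```text
pics
{'t': np.float64(0.0), 'q': array([ 1.131,  0.528,  1.434, -0.   ,  1.181, -0.178]), 'qd': array([-0.   ,  0.   , -0.   ,  0.   ,  0.   , -0.001]), 'tau': array([-1.0000e-03, -4.4235e+01, -1.7802e+01, -1.0000e-03,  8.0000e-03,
        0.0000e+00]), 'tcp_pos': array([0.161, 0.603, 0.23 ]), 'tool_rot': array([ 0.131,  0.991, -0.001, -0.   ]), 'force': array([-0.848, -0.074, -0.182]), 'ft_torque': array([ 0.009,  0.046, -0.009]), 'gripper_force': np.float64(0.0), 'finger_gap': np.float64(0.997)}
side [[[453.2014, 0.0, 316.2132], [0.0, 453.2014, 242.7599], [0.0, 0.0, 1.0]], [[0.9775, -0.2109, -0.0102], [-0.1327, -0.5759, -0.8067], [0.1642, 0.7898, -0.5909]], [-0.5141, 0.0956, 1.2938]]
top [[[510.0535, 0.0, 319.2211], [0.0, 510.0535, 242.2814], [0.0, 0.0, 1.0]], [[0.0147, -0.9998, 0.0129], [-0.9967, -0.0157, -0.0796], [0.0798, -0.0117, -0.9967]], [-0.1046, 0.5085, 1.5765]]
```

View pics/top0.png

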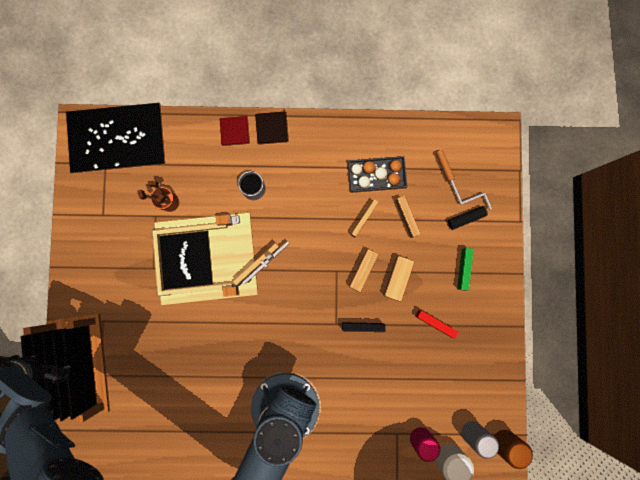

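View pics/side0.png

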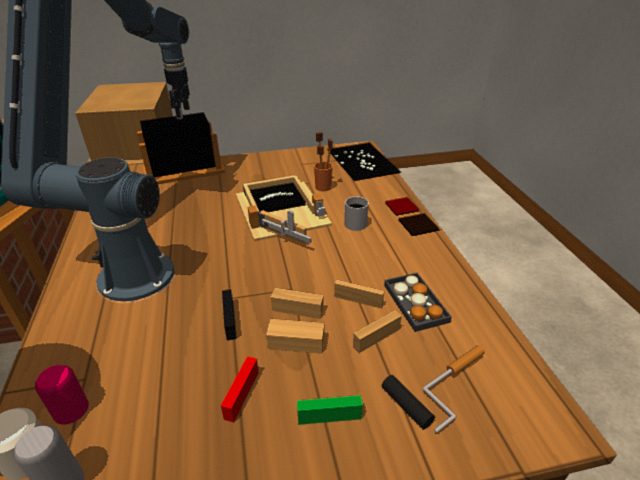

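The top view shows four pine blocks at (364,217), (408,215), (364,269) and (398,278). The look-alikes are black (363,327), black roller (467,217), green (465,268) and red (437,323). The case is at (205,257) with its gate open. Since 24+36=60 fits the 64 gap, I need those two blocks and will check them in a close crop.

Run:
```python
import cv2, numpy as np
t=cv2.imread("pics/top0.png")
a=cv2.resize(t[185:310,335:435],None,fx=4.4,fy=4.4,interpolation=cv2.INTER_CUBIC)[:550]
b=cv2.resize(t[200:310,145:295],None,fx=5,fy=5,interpolation=cv2.INTER_CUBIC)
cv2.imwrite("pics/ca.png",a);cv2.imwrite("pics/cb.png",b)
h=cv2.cvtColor(t,cv2.COLOR_BGR2HSV)
for p in[(364,217),(408,215),(364,269),(398,278),(350,240),(330,215),(385,245),(180,220),(248,230)]: print(p,h[p[1],p[0]])
```

```text
(364, 217) [ 18 138 242]
(408, 215) [ 15 145 224]
(364, 269) [ 18 132 237]
(398, 278) [ 19 134 236]
(350, 240) [ 13 174 189]
(330, 215) [ 14 170 197]
(385, 245) [ 12 166 189]
(180, 220) [ 26 101 239]
(248, 230) [ 28  95 234]
```

View pics/ca.png

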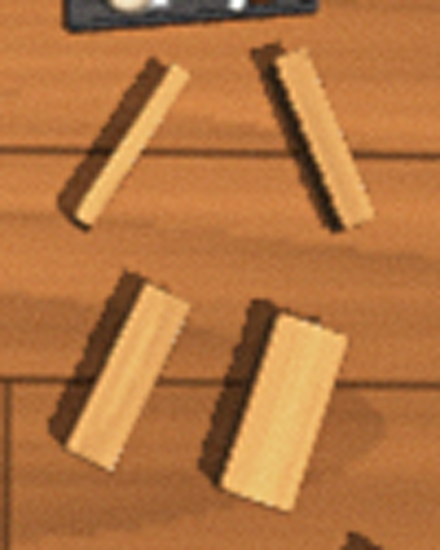

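View pics/cb.png

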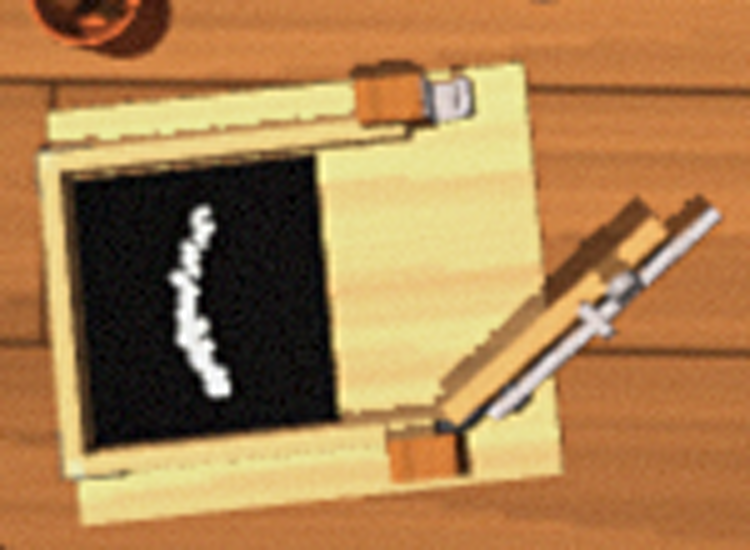

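Crop 1 shows 15 top-left, 24 top-right (408,215), 36 bottom-left (364,269) and 52 bottom-right. Crop 2 shows the case with panels, the gate open at about 45° and the lug at crop (597,320), which is full-image (264,264). So the blocks to move are 24 and 36. Next I'll measure their positions.

```bash
cat > h.py <<'E'
from station import *
import cv2, numpy as np
from scipy.spatial.transform import Rotation as Rn
def ray(n,p,z):
    c=calibration(n);K,R,t=[np.array(c[k]) for k in("camera_matrix","R","t")]
    o=-R.T@t; p=np.atleast_2d(p).astype(float)
    d=np.c_[p,np.ones(len(p))]@np.linalg.inv(K).T@R
    return (o+d*((z-o[2])/d[:,2])[:,None])[:,:2]
def proj(n,X):
    c=calibration(n);K,R,t=[np.array(c[k]) for k in("camera_matrix","R","t")]
    q=(np.atleast_2d(X)@R.T+t)@K.T; return q[:,:2]/q[:,2:]
def comp(mask,seed,fill=False):
    m=mask.astype(np.uint8)
    n,l=cv2.connectedComponents(m,connectivity=4)
    ys,xs=np.nonzero(l==l[seed[1],seed[0]]); p=np.c_[xs,ys].astype(np.float32)
    if fill: p=cv2.convexHull(p)[:,0]
    return p
def rect(n,p,z):
    w=ray(n,p,z).astype(np.float32)*1000
    (c,s,a)=cv2.minAreaRect(w); 
    ang=a if s[0]>=s[1] else a+90
    ang=(ang+90)%180-90
    mean=w.mean(0)
    return np.round(np.array([*c,*sorted(s),ang,*mean]),1)
E
python3 - <<'E'
from h import *
t=cv2.imread("pics/top0.png");h=cv2.cvtColor(t,cv2.COLOR_BGR2HSV).astype(int)
c=calibration("top");print("cam",-c["R"].T@c["t"])
m=(h[...,2]>208)&(h[...,1]<163)
for s in[(364,217),(408,212),(364,269),(398,278)]:
    print(s,"c,size,ang,mean",rect("top",comp(m,s),.05))
v=h[...,2]<60; p=comp(v,(200,275),True); print("panel",rect("top",p,.025))
def cb(x,y): return (145+(x+.5)/5-.5,200+(y+.5)/5-.5)
print("floor",(ray("top",[cb(523,62),cb(562,472),cb(80,523),cb(48,112)],.01)*1000).round(1).tolist())
print("striker post top",(ray("top",[cb(355,72),cb(420,68),cb(424,120),cb(358,125)],.072)*1000).round(1).tolist())
print("hinge post",(ray("top",[cb(387,432),cb(460,426),cb(465,472),cb(393,482)],.072)*1000).round(1).tolist())
print("gate top",(ray("top",[cb(438,402),cb(640,215),cb(667,226),cb(452,430)],.068)*1000).round(1).tolist())
print("lug top",(ray("top",[cb(597,320)],.125)*1000).round(1).tolist())
s=sense();print(Rn.from_quat(s["tool_rot"]).as_matrix().round(3).tolist())
E
```

```text
cam [ 0.38252443 -0.07812143  1.61319405]
(364, 217) c,size,ang,mean [ 586.9 -236.9   13.7  127.2  -32.9  587.4 -236.8]
(408, 212) c,size,ang,mean [ 594.  -372.    22.8  127.8   22.7  594.  -371.9]
(364, 269) c,size,ang,mean [ 424.7 -235.    34.2  126.4  -25.3  423.7 -234.3]
(398, 278) c,size,ang,mean [ 401.2 -343.8   49.3  127.6  -18.4  400.7 -343.9]
panel [448.7 318.6 151.9 165.7   7.1 457.5 309. ]
floor [[603.5, 125.9], [345.8, 95.0], [309.9, 393.6], [566.8, 423.8]]
striker post top [[587.1, 219.7], [590.2, 180.4], [558.5, 177.1], [554.8, 216.9]]
hinge post [[369.6, 193.9], [373.9, 150.2], [346.4, 146.4], [339.8, 189.4]]
gate top [[388.1, 164.4], [503.1, 45.3], [496.6, 28.7], [371.4, 155.5]]
lug top [[436.9, 64.4]]
[[-0.966, 0.259, -0.001], [0.259, 0.966, -0.002], [0.0, -0.002, -1.0]]
```

```bash
cat >> h.py <<'E'
O=np.array([465.9,180.2]);A0=0.1195
ex=np.array([np.cos(A0),np.sin(A0)]);ey=np.array([-ex[1],ex[0]])
def C(x,y): return O+x*ex+y*ey      # case mm -> world mm
H=C(-92,-7)
def gate(th,a,b):                   # along gate, into case
    g=A0-th; return H+a*np.array([np.cos(g),np.sin(g)])+b*np.array([-np.sin(g),np.cos(g)])
def fwd(dst,yaw_y):                 # move in tool axes to TCP dst(mm,3), tool y axis along world dir yaw_y (rad mod pi)
    s=sense();M=Rn.from_quat(s["tool_rot"]).as_matrix()
    d=M.T@(np.array(dst)/1000-s["tcp_pos"])
    a=np.arctan2(M[1,1],M[0,1]); w=-(((yaw_y-a)+np.pi/2)%np.pi-np.pi/2)
    print("t",round(float(s["t"]),2),"tcp",(s["tcp_pos"]*1000).round(1),"tool shift mm",(d*1000).round(1),"turn z",round(w,3),"q6",round(s["q"][5],2),"gap",round(float(s["finger_gap"])*85,1),"F",s["force"].round(1))
E
python3 - <<'E'
from h import *
def cb(x,y): return (145+(x+.5)/5-.5,200+(y+.5)/5-.5)
print((ray("top",[cb(720,212)],.05)*1000),(ray("top",[cb(622,288)],.125)*1000))
for th in(.85,.88,.92,.95): print(th,gate(th,209,-16),gate(th,137,-16),gate(th,178,0))
fwd([594,-372,150],np.radians(22.7+90))
fwd([424.5,-235,150],np.radians(-25.3+90))
print(C(0,44),C(0,-6),C(0,32),A0+np.pi/2)
E
```

```text
[[507.08529204  -2.37263563]] [[455.74078826  50.24801483]]
0.85 [520.3864892   10.91100792] [466.75794624  58.95244192] [507.97229632  43.51296821]
0.88 [515.78079526   6.62989619] [463.61741018  56.25832813] [504.35010045  39.58955662]
0.92 [509.44407134   1.14029171] [459.30701936  52.81500524] [499.34055475  34.53069381]
0.95 [504.5502236   -2.80820023] [455.98574048  50.34714737] [495.45281506  30.87023735]
t 0.1 tcp [161.5 603.1 230.4] tool shift mm [-670.2 -829.8   81.8] turn z -0.658 q6 -0.18 gap 85.0 F [ 0.3  0.3 -0.7]
t 0.1 tcp [161.5 603.1 230.4] tool shift mm [-471.  -741.3   81.7] turn z 0.18 q6 -0.18 gap 85.0 F [ 0.3  0.3 -0.7]
[460.65450533 223.88620819] [466.61529473 174.24278979] [462.08509478 211.97178777] 1.6902963267948965
```

Block centres (mm): 36 at (424.5, -235), yaw -25.3°; 24 at (594, -372), yaw 22.7°. The case origin is (465.9, 180.2), yaw 6.85°, and the gate is at about 0.94 rad. I'll reach for block 36 first.

Request:
{"api": "apply_moves", "payload": {
  "plan": [
    [-0.039, -0.0415, 0, 0, 0, 0, -0.4],
    [-0.039, -0.0415, 0, 0, 0, 0, -0.4],
    [-0.039, -0.0415, 0, 0, 0, 0, -0.4],
    [-0.039, -0.0415, 0, 0, 0, 0, -0.4],
    [-0.039, -0.0415, 0, 0, 0, 0, -0.4],
    [-0.039, -0.0415, 0, 0, 0, 0, -0.4],
    [-0.039, -0.0415, 0, 0, 0, 0, -0.4],
    [-0.039, -0.0415, 0, 0, 0, 0, -0.4]
  ],
  "force": 40
}}

```text
t: 1.1
tcp_pos: [0.3777, 0.2006, 0.2313]
tool_rot: [0.13, 0.991, 0.0, 0.0]
force: [1.0, -0.5, 1.1]
finger_gap: 0.7
gripper_force: 0.0
```

Request:
{"api": "apply_moves", "payload": {
  "plan": [
    [-0.039, -0.0415, 0, 0, 0, 0, -0.4],
    [-0.039, -0.0415, 0, 0, 0, 0, -0.4],
    [-0.0135, -0.054, 0.013, 0, 0, 0, -0.4],
    [-0.0135, -0.054, 0.013, 0, 0, 0, -0.4],
    [-0.0135, -0.054, 0.013, 0, 0, 0, -0.4],
    [-0.0135, -0.054, 0.013, 0, 0, 0, -0.4],
    [-0.0135, -0.054, 0.013, 0, 0, 0, -0.4],
    [-0.0135, -0.054, 0.013, 0, 0, 0.18, -0.4]
  ]
}}

```text
t: 2.1
tcp_pos: [0.425, -0.2338, 0.1527]
tool_rot: [0.222, 0.975, 0.0, -0.0]
force: [1.1, 1.7, 0.7]
finger_gap: 0.703
gripper_force: 0.0
```

Run:
```python
from h import *
fwd([424.5,-235,22],np.radians(-25.3+90))
```

```text
t 2.1 tcp [ 425.  -233.8  152.7] tool shift mm [-1.000e-01 -1.300e+00  1.307e+02] turn z -0.006 q6 -1.86 gap 59.7 F [1.1 1.7 0.7]
```

Request:
{"api": "apply_moves", "payload": {
  "plan": [
    [0, -0.001, 0.05, 0, 0, 0, -0.4],
    [0, 0, 0.05, 0, 0, 0, -0.4],
    [0, 0, 0.0305, 0, 0, 0, -0.4],
    [0, 0, 0, 0, 0, 0, 0.3],
    [0, 0, 0, 0, 0, 0, 0.3],
    [0, 0, 0, 0, 0, 0, 0.3],
    [0, 0, 0, 0, 0, 0, 0.3],
    [0, 0, -0.05, 0, 0, 0, 0.3]
  ]
}}

```text
t: 3.1
tcp_pos: [0.4232, -0.2314, 0.0707]
tool_rot: [0.219, 0.976, 0.002, -0.004]
force: [0.6, -0.8, -1.2]
finger_gap: 0.41
gripper_force: 43.2
```

Run:
```python
from h import *
fwd([*C(0,44),150],A0+np.pi/2); print(sense()["gripper_force"])
```

```text
t 3.1 tcp [ 423.2 -231.4   70.7] tool shift mm [161.4 427.8 -77. ] turn z -0.561 q6 -1.86 gap 34.9 F [ 0.6 -0.8 -1.2]
43.18568229675293
```

Request:
{"api": "apply_moves", "payload": {
  "plan": [
    [0.018, 0.048, -0.035, 0, 0, 0, 0.3],
    [0.0203, 0.054, -0.02, 0, 0, 0, 0.3],
    [0.0203, 0.054, -0.02, 0, 0, 0, 0.3],
    [0.0203, 0.054, -0.02, 0, 0, 0, 0.3],
    [0.0203, 0.054, -0.012, 0, 0, 0, 0.3],
    [0.0203, 0.054, 0, 0, 0, 0, 0.3],
    [0.0203, 0.054, 0, 0, 0, 0, 0.3],
    [0.0203, 0.054, 0, 0, 0, 0, 0.3]
  ]
}}

```text
t: 4.1
tcp_pos: [0.4622, 0.2226, 0.1807]
tool_rot: [0.219, 0.976, 0.0, 0.001]
force: [1.5, -0.3, -1.4]
finger_gap: 0.416
gripper_force: 43.4
```

Request:
{"api": "apply_moves", "payload": {
  "plan": [
    [0, 0, 0, 0, 0, -0.187, 0.3],
    [0, 0, 0, 0, 0, -0.187, 0.3],
    [0, 0, 0, 0, 0, -0.187, 0.3],
    [0, 0, 0, 0, 0, 0, 0.3],
    [0, 0, 0, 0, 0, 0, 0.3]
  ]
}}

```text
t: 4.72
tcp_pos: [0.4623, 0.2206, 0.1801]
tool_rot: [-0.058, 0.998, 0.0, 0.0]
force: [0.1, 0.4, -1.2]
finger_gap: 0.421
gripper_force: 43.3
```

Run:
```python
from h import *
fwd([*C(0,44),32.5],A0+np.pi/2); print(sense()["gripper_force"])
t=snapshot("top")[:,:,::-1]; s=snapshot("side")[:,:,::-1]
cv2.imwrite("pics/held.png",np.hstack([cv2.resize(t[180:320,130:290],None,fx=2.4,fy=2.4),cv2.resize(s[120:260,210:370],None,fx=2.4,fy=2.4)]))
```

```text
t 4.72 tcp [462.3 220.6 180.1] tool shift mm [  1.3   3.5 147.6] turn z -0.003 q6 -1.46 gap 35.8 F [ 0.1  0.4 -1.2]
43.31826210021973
```

View pics/held.png

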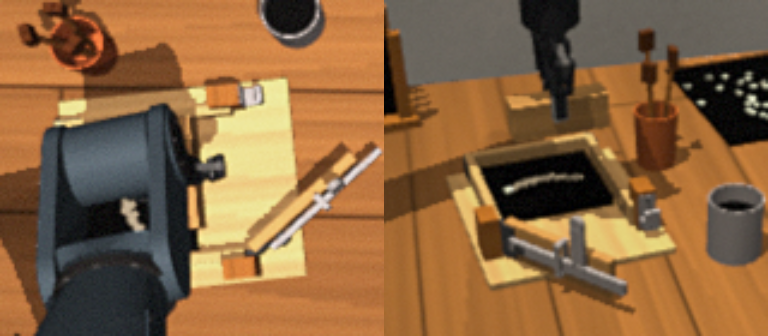

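The block is held level across the gap in the side view (bottom edge about row 130 of that crop), clear of everything. I'll lower it 2 mm short of the panel-side target so it doesn't touch the panels.

Request:
{"api": "apply_moves", "payload": {
  "plan": [
    [0.001, 0.0015, 0.045, 0, 0, 0, 0.3],
    [0, 0, 0.045, 0, 0, 0, 0.3],
    [0, 0, 0.03, 0, 0, 0, 0.3],
    [0, 0, 0.018, 0, 0, 0, 0.3],
    [0, 0, 0.009, 0, 0, 0, 0.3],
    [0, 0, 0, 0, 0, 0, 0.3],
    [0, 0, 0, 0, 0, 0, 0.3]
  ]
}}

```text
t: 5.7
tcp_pos: [0.4618, 0.2221, 0.0333]
tool_rot: [-0.059, 0.998, 0.0, 0.001]
force: [-0.9, -0.7, -0.9]
finger_gap: 0.416
gripper_force: 43.8
```

Run:
```python
from h import *
fwd([*C(0,42),32.5],A0+np.pi/2)
```

```text
t 5.7 tcp [461.8 222.1  33.3] tool shift mm [ 0.9 -0.1  0.8] turn z -0.001 q6 -1.46 gap 35.4 F [-0.9 -0.7 -0.9]
```

Request:
{"api": "apply_moves", "payload": {
  "plan": [
    [0, 0, 0.0008, 0, 0, 0, 0.3],
    [0, 0, 0, 0, 0, 0, -0.15],
    [0, 0, 0, 0, 0, 0, -0.15],
    [0, 0, 0, 0, 0, 0, -0.15],
    [0, 0, -0.045, 0, 0, 0, -0.15],
    [0, 0, -0.06, 0, 0, 0, -0.15],
    [0, 0, -0.045, 0, 0, 0, -0.15]
  ]
}}

```text
t: 6.58
tcp_pos: [0.4615, 0.2221, 0.1842]
tool_rot: [-0.06, 0.998, 0.0, 0.001]
force: [0.4, 0.6, -0.7]
finger_gap: 0.578
gripper_force: 0.0
```

Run:
```python
from h import *
fwd([594,-372,120],np.radians(22.7+90))
```

```text
t 6.58 tcp [461.5 222.1 184.2] tool shift mm [ -60.8 -605.6   64.2] turn z -0.277 q6 -1.46 gap 49.1 F [ 0.4  0.6 -0.7]
```

Request:
{"api": "apply_moves", "payload": {
  "plan": [
    [-0.0055, -0.055, 0, 0, 0, 0, -0.15],
    [-0.0055, -0.055, 0, 0, 0, 0, -0.15],
    [-0.0055, -0.055, 0, 0, 0, 0, -0.15],
    [-0.0055, -0.055, 0, 0, 0, 0, -0.15],
    [-0.0055, -0.055, 0, 0, 0, 0, -0.15],
    [-0.0055, -0.055, 0, 0, 0, 0, -0.15],
    [-0.0055, -0.055, 0, 0, 0, 0, -0.15],
    [-0.0055, -0.055, 0, 0, 0, 0, -0.15]
  ]
}}

```text
t: 7.58
tcp_pos: [0.5572, -0.2114, 0.182]
tool_rot: [-0.059, 0.998, 0.0, -0.0]
force: [0.2, 0.7, -0.8]
finger_gap: 0.579
gripper_force: 0.0
```

Request:
{"api": "apply_moves", "payload": {
  "plan": [
    [-0.0055, -0.055, 0.02, 0, 0, 0, -0.15],
    [-0.0055, -0.055, 0.02, 0, 0, 0, -0.15],
    [-0.0055, -0.055, 0.02, 0, 0, 0, -0.15],
    [0, 0, 0, 0, 0, -0.14, -0.15],
    [0, 0, 0, 0, 0, -0.137, -0.15],
    [0, 0, 0, 0, 0, 0, -0.15]
  ]
}}

```text
t: 8.32
tcp_pos: [0.5929, -0.3715, 0.1215]
tool_rot: [-0.196, 0.981, 0.0, -0.0]
force: [-0.5, -0.6, -0.1]
finger_gap: 0.577
gripper_force: 0.0
```

Run:
```python
from h import *
fwd([594,-372,22],np.radians(22.7+90))
t=cv2.imread("pics/top0.png"); n=snapshot("top")[:,:,::-1].copy(); cv2.imwrite("pics/top1.png",n)
h=cv2.cvtColor(n,cv2.COLOR_BGR2HSV).astype(int)
# block 36 placed: line scan at case x=0,+-40 along y at z=.06
for x in(-40,0,40):
    ys=np.arange(10,75,2.0);P=np.array([[*C(x,y)/1000,.06] for y in ys]);p=proj("top",P).round().astype(int)
    print(x,[int(h[b,a,2]) for a,b in p],[int(h[b,a,0]) for a,b in p])
```

```text
t 8.32 tcp [ 592.9 -371.5  121.5] tool shift mm [-0.9 -1.  99.5] turn z -0.002 q6 -2.68 gap 49.0 F [-0.5 -0.6 -0.1]
-40 [183, 190, 190, 165, 93, 93, 54, 129, 129, 241, 247, 247, 242, 237, 237, 234, 234, 235, 238, 238, 237, 237, 237, 245, 255, 255, 172, 39, 39, 14, 23, 23, 18] [17, 15, 15, 17, 13, 13, 12, 14, 14, 16, 18, 18, 18, 17, 17, 17, 17, 17, 17, 17, 18, 17, 17, 18, 18, 18, 16, 14, 14, 0, 156, 156, 165]
0 [240, 250, 250, 254, 176, 176, 73, 94, 94, 228, 244, 244, 241, 234, 234, 237, 241, 241, 244, 241, 241, 240, 242, 242, 252, 177, 177, 52, 17, 17, 16, 17, 17] [21, 23, 23, 23, 17, 17, 15, 15, 15, 16, 18, 18, 18, 17, 17, 17, 20, 20, 18, 18, 18, 18, 18, 18, 18, 14, 14, 10, 120, 120, 165, 30, 30]
40 [243, 246, 253, 253, 188, 88, 88, 71, 229, 229, 242, 240, 240, 235, 236, 235, 243, 243, 246, 242, 242, 239, 242, 242, 252, 191, 191, 66, 22, 16, 24, 18, 18] [26, 27, 27, 27, 22, 14, 14, 12, 15, 15, 17, 17, 17, 18, 16, 16, 18, 18, 19, 18, 18, 17, 18, 18, 17, 14, 14, 15, 108, 150, 60, 173, 173]
```

Request:
{"api": "apply_moves", "payload": {
  "plan": [
    [-0.001, -0.001, 0.05, 0, 0, 0, -0.15],
    [0, 0, 0.04, 0, 0, 0, -0.15],
    [0, 0, 0.0095, 0, 0, 0, -0.15],
    [0, 0, 0, 0, 0, 0, 0.6],
    [0, 0, 0, 0, 0, 0, 0.6],
    [0, 0, 0, 0, 0, 0, 0.6],
    [0, 0, 0, 0, 0, 0, 0.6],
    [0, 0, -0.05, 0, 0, 0, 0.6]
  ]
}}

```text
t: 9.38
tcp_pos: [0.5917, -0.3697, 0.0688]
tool_rot: [-0.197, 0.98, 0.004, -0.003]
force: [0.3, -0.1, -0.3]
finger_gap: 0.272
gripper_force: 43.1
```

Request:
{"api": "apply_moves", "payload": {
  "plan": [
    [0, 0, -0.06, 0, 0, 0, 0.6],
    [0, 0, -0.04, 0, 0, 0.14, 0.6],
    [0, 0, 0, 0, 0, 0.139, 0.6]
  ]
}}

```text
t: 9.75
tcp_pos: [0.5969, -0.374, 0.1784]
tool_rot: [-0.056, 0.998, -0.004, 0.004]
force: [0.3, -0.1, -1.1]
finger_gap: 0.272
gripper_force: 43.1
```

Run:
```python
from h import *
fwd([*C(0,-12),180],A0+np.pi/2); print(sense()["gripper_force"])
```

```text
t 9.75 tcp [ 596.9 -374.   178.4] tool shift mm [ 67.8 553.4  -6.4] turn z -0.007 q6 -2.4 gap 23.1 F [ 0.3 -0.1 -1.1]
43.1142783164978
```

Request:
{"api": "apply_moves", "payload": {
  "plan": [
    [0.0066, 0.0555, 0, 0, 0, 0, 0.6],
    [0.0066, 0.0555, 0, 0, 0, 0, 0.6],
    [0.0066, 0.0555, 0, 0, 0, 0, 0.6],
    [0.0066, 0.0555, 0, 0, 0, 0, 0.6],
    [0.0066, 0.0555, 0, 0, 0, 0, 0.6],
    [0.0066, 0.0555, 0, 0, 0, 0, 0.6],
    [0.0066, 0.0555, 0, 0, 0, 0, 0.6],
    [0.0066, 0.0555, 0, 0, 0, 0, 0.6]
  ]
}}

```text
t: 10.75
tcp_pos: [0.4899, 0.0643, 0.1731]
tool_rot: [-0.058, 0.998, -0.0, 0.001]
force: [1.1, -0.1, 0.3]
finger_gap: 0.274
gripper_force: 43.1
```

Request:
{"api": "apply_moves", "payload": {
  "plan": [
    [0.0066, 0.0555, 0, 0, 0, 0, 0.6],
    [0.0066, 0.0555, 0, 0, 0, 0, 0.6],
    [0, 0, 0, 0, 0, 0, 0.6],
    [0, 0, 0, 0, 0, 0, 0.6]
  ]
}}

```text
t: 11.25
tcp_pos: [0.4643, 0.1714, 0.1729]
tool_rot: [-0.059, 0.998, -0.0, 0.001]
force: [0.6, -1.2, -1.0]
finger_gap: 0.273
gripper_force: 43.1
```

Run:
```python
from h import *
fwd([*C(2,-10),32.5],A0+np.pi/2); print(sense()["gripper_force"])
s=snapshot("side")[:,:,::-1]
cv2.imwrite("pics/held2.png",cv2.resize(s[120:260,190:380],None,fx=3.5,fy=3.5))
```

```text
t 11.25 tcp [464.3 171.4 172.9] tool shift mm [ -4.4  -1.4 140.4] turn z -0.001 q6 -1.56 gap 23.2 F [ 0.6 -1.2 -1. ]
43.0789053440094
```

View pics/held2.png

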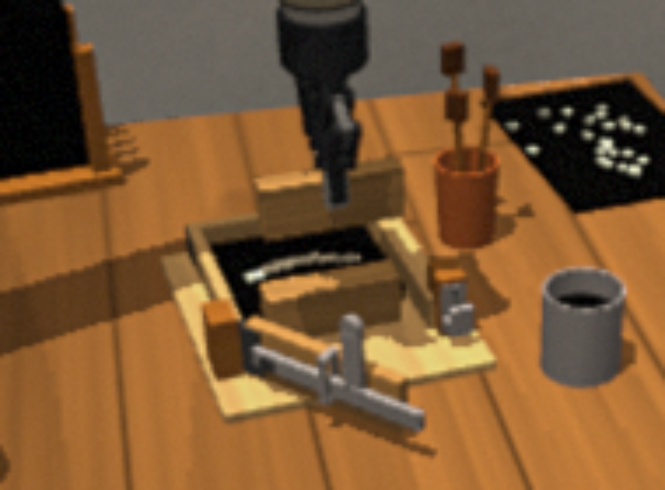

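The picture shows block 36 standing in the gap at crop (330,300) and block 24 held above it at (330,200). The path down is clear, so I'll lower block 24 in front of block 36.

Request:
{"api": "apply_moves", "payload": {
  "plan": [
    [-0.0045, -0.0015, 0.045, 0, 0, 0, 0.6],
    [0, 0, 0.045, 0, 0, 0, 0.6],
    [0, 0, 0.025, 0, 0, 0, 0.6],
    [0, 0, 0.015, 0, 0, 0, 0.6],
    [0, 0, 0.008, 0, 0, 0, 0.6],
    [0, 0, 0.0025, 0, 0, 0, 0.6],
    [0, 0, 0, 0, 0, 0, 0.6]
  ]
}}

```text
t: 12.18
tcp_pos: [0.4694, 0.1697, 0.0337]
tool_rot: [-0.058, 0.998, -0.0, 0.001]
force: [-0.9, -3.9, 6.7]
finger_gap: 0.278
gripper_force: 44.4
```

Request:
{"api": "apply_moves", "payload": {
  "plan": [
    [0, 0, 0, 0, 0, 0, 0.3],
    [0, 0, 0, 0, 0, 0, 0.3],
    [0, 0, 0, 0, 0, 0, 0.3]
  ]
}}

```text
t: 12.55
tcp_pos: [0.469, 0.1705, 0.0322]
tool_rot: [-0.059, 0.998, 0.0, 0.0]
force: [-1.0, 0.0, -0.2]
finger_gap: 0.351
gripper_force: 0.0
```

Run:
```python
from h import *
fwd([*C(0,-10),32.5],A0+np.pi/2)
```

```text
t 12.55 tcp [469.  170.5  32.2] tool shift mm [ 1.9  0.  -0.3] turn z -0.002 q6 -1.56 gap 29.8 F [-1.   0.  -0.2]
```

Request:
{"api": "apply_moves", "payload": {
  "plan": [
    [0, 0, -0.05, 0, 0, 0, 0.3],
    [0, 0, -0.015, 0, 0, 0, 1],
    [0, -0.04, 0, 0, 0, 0, 1],
    [0, 0, 0, 0, 0, 0, 1],
    [0.002, 0, 0.05, 0, 0, 0, 1],
    [0, 0, 0.016, 0, 0, 0, 1],
    [0, 0.012, 0, 0, 0, 0, 1],
    [0, 0.006, 0, 0, 0, 0, 1]
  ]
}}

```text
t: 13.55
tcp_pos: [0.4692, 0.1496, 0.0313]
tool_rot: [-0.059, 0.998, 0.0, 0.0]
force: [-0.1, -0.5, 0.3]
finger_gap: 0.002
gripper_force: 0.2
```

Request:
{"api": "apply_moves", "payload": {
  "plan": [
    [0, 0.005, 0, 0, 0, 0, 1],
    [0, 0.005, 0, 0, 0, 0, 1],
    [0, 0.004, 0, 0, 0, 0, 1],
    [0, 0.003, 0, 0, 0, 0, 1],
    [0, 0, 0, 0, 0, 0, 1]
  ]
}}

```text
t: 14.18
tcp_pos: [0.4674, 0.1654, 0.0311]
tool_rot: [-0.059, 0.998, 0.0, 0.0]
force: [0.1, -0.2, 0.1]
finger_gap: 0.001
gripper_force: 0.2
```

Run:
```python
from h import *
fwd([*C(0,-14.5),32.5],A0+np.pi/2)
```

```text
t 14.18 tcp [467.4 165.4  31.1] tool shift mm [-0.3  0.4 -1.4] turn z -0.002 q6 -1.57 gap 0.1 F [ 0.1 -0.2  0.1]
```

Request:
{"api": "apply_moves", "payload": {
  "plan": [
    [0, -0.008, 0, 0, 0, 0, 1],
    [0, 0, -0.06, 0, 0, 0, 1],
    [0, 0, -0.06, 0, 0, 0, 0],
    [0, -0.06, -0.02, 0, 0, 0, -0.93],
    [0, -0.06, 0, 0, 0, 0, -0.93],
    [0, -0.06, 0, 0, 0, 0, -0.93],
    [0, -0.06, 0, 0, 0, 0, -0.93],
    [0, 0, 0, 0, 0, 0, -0.93]
  ]
}}

```text
t: 15.18
tcp_pos: [0.4973, -0.0853, 0.1709]
tool_rot: [-0.055, 0.998, -0.001, 0.001]
force: [0.0, -0.6, -0.3]
finger_gap: 0.965
gripper_force: 0.0
```

Run:
```python
from h import *
fwd([*C(0,31),150],A0+np.pi/2)
n=snapshot("top")[:,:,::-1].copy(); cv2.imwrite("pics/top2.png",n)
cv2.imwrite("pics/c2.png",cv2.resize(n[205:305,150:290],None,fx=5,fy=5,interpolation=cv2.INTER_CUBIC))
g=cv2.cvtColor(n,cv2.COLOR_BGR2HSV)[...,2].astype(np.float32)
for x in(-50,-20,10,40):
    ys=np.arange(-14,72,2.0);p=proj("top",np.array([[*C(x,y)/1000,.06] for y in ys])).astype(np.float32)
    print(x,cv2.remap(g,p[:,:1],p[:,1:],cv2.INTER_LINEAR).ravel().astype(int).tolist())
```

```text
t 15.18 tcp [497.3 -85.3 170.9] tool shift mm [  2.4 298.4  20.4] turn z -0.009 q6 -2.07 gap 82.0 F [ 0.  -0.6 -0.3]
-50 [147, 104, 92, 192, 241, 247, 241, 236, 234, 231, 229, 229, 230, 231, 231, 209, 172, 116, 96, 118, 203, 198, 176, 152, 146, 142, 142, 141, 140, 137, 136, 136, 136, 140, 147, 153, 153, 142, 96, 49, 10, 10, 14]
-20 [94, 65, 51, 105, 143, 153, 148, 142, 140, 134, 136, 160, 176, 188, 190, 179, 155, 115, 91, 86, 126, 144, 151, 144, 139, 136, 134, 139, 148, 153, 153, 147, 145, 144, 146, 149, 146, 133, 86, 47, 18, 16, 15]
10 [99, 61, 47, 95, 142, 150, 149, 145, 141, 137, 135, 133, 137, 143, 150, 136, 110, 78, 62, 59, 104, 133, 148, 143, 141, 141, 147, 151, 153, 154, 155, 154, 147, 142, 142, 148, 150, 136, 98, 55, 22, 14, 15]
40 [99, 63, 55, 89, 136, 150, 151, 145, 141, 139, 138, 137, 138, 143, 143, 132, 110, 77, 54, 51, 92, 129, 143, 143, 141, 138, 138, 140, 149, 154, 156, 152, 145, 139, 145, 149, 149, 118, 78, 33, 18, 13, 17]
```

View pics/c2.png

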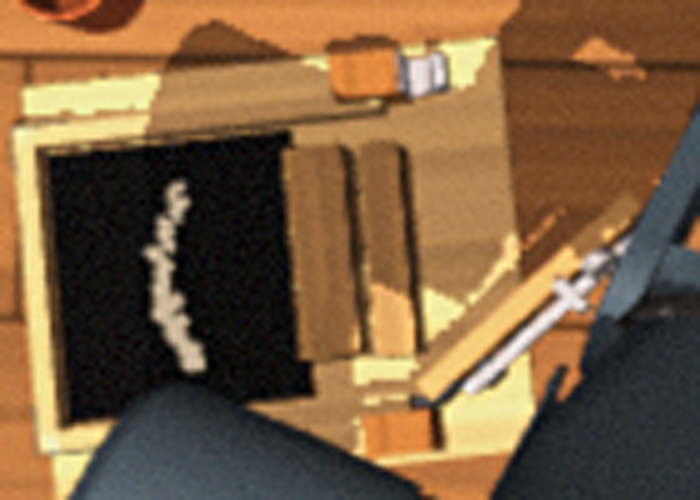

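The picture shows both blocks upright and parallel, 24 at crop (385,250) and 36 at (325,255), with about a 10 mm gap between them. Their edges in case y are 24: -8.5 to 15.5 and 36: 25.5 to 61.5. I'll push block 24 in another 10 mm, keeping the contact low.

Request:
{"api": "apply_moves", "payload": {
  "plan": [
    [0.0005, 0.058, 0, 0, 0, -0.009, 1],
    [0.0005, 0.058, 0, 0, 0, 0, 1],
    [0.0005, 0.058, 0, 0, 0, 0, 1],
    [0.0005, 0.058, 0, 0, 0, 0, 1],
    [0, 0, 0.05, 0, 0, 0, 1],
    [0, 0, 0.05, 0, 0, 0, 1],
    [0, 0, 0.03, 0, 0, 0, 1],
    [0, 0, 0, 0, 0, 0, 1]
  ]
}}

```text
t: 16.23
tcp_pos: [0.4625, 0.1505, 0.039]
tool_rot: [-0.064, 0.998, 0.0, -0.003]
force: [-1.1, 0.8, 0.3]
finger_gap: 0.0
gripper_force: 0.0
```

Run:
```python
from h import *
fwd([*C(0,-14.5),19],A0+np.pi/2)
n=cv2.imread("pics/top2.png");g=cv2.cvtColor(n,cv2.COLOR_BGR2GRAY).astype(np.float32)
for y in(3,43):
    xs=np.r_[np.arange(-80,-54,3.0),np.arange(54,80,3.0)];p=proj("top",np.array([[*C(x,y)/1000,.06] for x in xs])).astype(np.float32)
    print(y,list(zip(xs.astype(int).tolist(),cv2.remap(g,p[:,:1],p[:,1:],cv2.INTER_LINEAR).ravel().astype(int).tolist())))
```

```text
t 16.23 tcp [462.5 150.5  39. ] tool shift mm [-7.1 14.5 19.9] turn z 0.008 q6 -1.61 gap 0.0 F [-1.1  0.8  0.3]
3 [(-80, 171), (-77, 221), (-74, 228), (-71, 229), (-68, 211), (-65, 176), (-62, 180), (-59, 185), (-56, 183), (54, 107), (57, 106), (60, 103), (63, 105), (66, 115), (69, 142), (72, 147), (75, 151), (78, 146)]
43 [(-80, 141), (-77, 141), (-74, 136), (-71, 145), (-68, 146), (-65, 118), (-62, 90), (-59, 98), (-56, 100), (54, 108), (57, 110), (60, 106), (63, 102), (66, 113), (69, 136), (72, 151), (75, 151), (78, 147)]
```

Request:
{"api": "apply_moves", "payload": {
  "plan": [
    [-0.007, 0, 0.02, 0, 0, 0.008, 1],
    [0, 0.01, 0, 0, 0, 0, 1],
    [0, 0.004, 0, 0, 0, 0, 1],
    [0, 0.004, 0, 0, 0, 0, 1],
    [0, 0.004, 0, 0, 0, 0, 1],
    [0, 0.003, 0, 0, 0, 0, 1],
    [0, 0, 0, 0, 0, 0, 1]
  ]
}}

```text
t: 17.1
tcp_pos: [0.4711, 0.1728, 0.0231]
tool_rot: [-0.061, 0.998, -0.002, 0.002]
force: [2.7, -18.4, 9.9]
finger_gap: -0.001
gripper_force: 9.5
```

Run:
```python
from h import *
fwd([*C(0,-4),19],A0+np.pi/2)
```

```text
t 17.1 tcp [471.1 172.8  23.1] tool shift mm [4.3 4.  4. ] turn z 0.002 q6 -1.55 gap -0.1 F [  2.7 -18.4   9.9]
```

Request:
{"api": "apply_moves", "payload": {
  "plan": [
    [0, -0.008, 0, 0, 0, 0, 1],
    [0, 0, -0.06, 0, 0, 0, 1],
    [0, 0, -0.06, 0, 0, 0, 0.4],
    [0, -0.06, -0.03, 0, 0, 0, 0.4],
    [0, -0.06, 0, 0, 0, 0, 0.4],
    [0, -0.06, 0, 0, 0, 0, 0.4],
    [0, -0.06, 0, 0, 0, 0, 0.4],
    [0, 0, 0, 0, 0, 0, 0.4]
  ]
}}

```text
t: 18.1
tcp_pos: [0.4994, -0.0704, 0.1695]
tool_rot: [-0.056, 0.998, -0.001, 0.001]
force: [0.3, 0.3, 0.8]
finger_gap: 0.3
gripper_force: 0.0
```

Run:
```python
from h import *
n=snapshot("top")[:,:,::-1].copy(); cv2.imwrite("pics/top3.png",n)
g=cv2.cvtColor(n,cv2.COLOR_BGR2HSV)[...,2].astype(np.float32)
for x in(-55,-20,10,40,58):
    ys=np.arange(-14,72,2.0);p=proj("top",np.array([[*C(x,y)/1000,.06] for y in ys])).astype(np.float32)
    print(x,cv2.remap(g,p[:,:1],p[:,1:],cv2.INTER_LINEAR).ravel().astype(int).tolist())
```

```text
-55 [244, 245, 246, 249, 231, 177, 110, 73, 102, 178, 240, 244, 241, 236, 234, 231, 230, 233, 234, 227, 180, 195, 233, 243, 227, 194, 157, 141, 139, 135, 134, 135, 136, 137, 138, 147, 154, 161, 117, 71, 26, 18, 13]
-20 [181, 182, 184, 191, 179, 139, 90, 57, 53, 103, 144, 153, 152, 157, 177, 191, 205, 225, 234, 228, 184, 198, 230, 243, 222, 186, 151, 138, 138, 145, 151, 156, 148, 144, 144, 148, 151, 153, 115, 74, 30, 23, 19]
10 [177, 179, 183, 185, 172, 122, 77, 47, 58, 96, 137, 148, 147, 142, 139, 136, 135, 134, 135, 134, 107, 101, 116, 136, 144, 141, 142, 143, 145, 151, 155, 154, 149, 145, 142, 145, 149, 156, 122, 76, 28, 12, 10]
40 [182, 182, 182, 185, 180, 128, 83, 47, 58, 87, 132, 142, 146, 142, 140, 139, 138, 138, 139, 141, 118, 105, 119, 131, 141, 143, 139, 135, 137, 145, 155, 155, 152, 148, 145, 146, 150, 153, 129, 84, 39, 16, 12]
58 [181, 182, 183, 184, 159, 125, 81, 60, 69, 124, 136, 140, 142, 143, 142, 139, 137, 137, 142, 147, 147, 143, 140, 139, 144, 143, 137, 135, 135, 137, 143, 148, 151, 146, 145, 149, 151, 148, 135, 97, 55, 16, 10]
```

The blocks are now snug: the seam is at y≈27 and the pair spans about 3 to 63. Next I'll check the gate and lug position in both views before gripping.

Run:
```python
from h import *
n=cv2.imread("pics/top3.png"); s=snapshot("side")[:,:,::-1].copy()
f=5;tx,ty=225,215;sx,sy=255,190
T=cv2.resize(n[ty:ty+85,tx:tx+75],None,fx=f,fy=f,interpolation=cv2.INTER_CUBIC);S=cv2.resize(s[sy:sy+85,sx:sx+75],None,fx=f,fy=f,interpolation=cv2.INTER_CUBIC)
for th,c in((.88,(255,0,0)),(.94,(0,255,0)),(1.0,(0,0,255))):
    for P in([gate(th,137,-16),.125],[gate(th,209,-16),.054],[gate(th,178,0),.068]):
        X=np.array([*P[0]/1000,P[1]])
        for I,nm,o in((T,"top",(tx,ty)),(S,"side",(sx,sy))):
            p=((proj(nm,X)[0]-o)*f+2).round().astype(int); cv2.circle(I,tuple(int(v) for v in p),2,c,-1)
cv2.imwrite("pics/lug.png",np.hstack([T,S]))
fwd([*gate(.94,137,-16),160],A0-.94+np.pi/2)
```

```text
t 18.2 tcp [497.6 -66.5 168.9] tool shift mm [ 26.5 121.5   9.1] turn z 0.937 q6 -2.04 gap 25.5 F [-1.   0.4 -0.5]
```

View pics/lug.png

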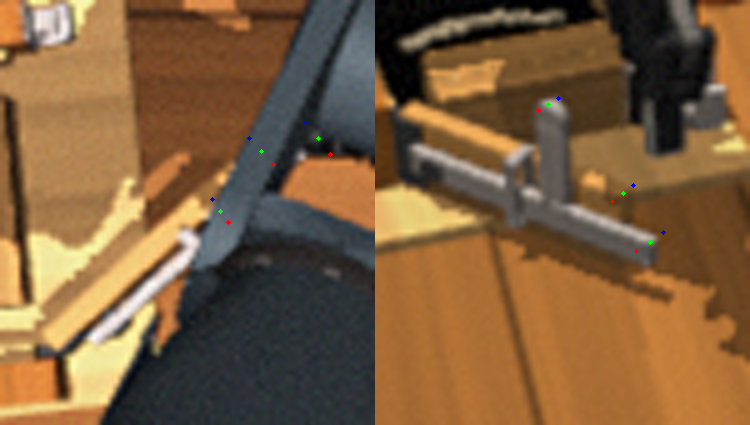

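Left view: the lug is hidden by the arm. Right view: the lug top is at crop (553,100) and the bar end near (658,238), both between the 0.88 and 0.94 marks. That puts the gate at about 0.92 rad, close to the earlier estimate. Now I'll move above the lug.

Request:
{"api": "apply_moves", "payload": {
  "plan": [
    [0.009, 0.04, 0, 0, 0, 0, 0.2],
    [0.009, 0.04, 0, 0, 0, 0, 0.2],
    [0.0085, 0.041, 0, 0, 0, 0.186, 0.2],
    [0, 0, 0, 0, 0, 0.186, 0.2],
    [0, 0, 0, 0, 0, 0.186, 0.2],
    [0, 0, 0, 0, 0, 0.186, 0.2],
    [0, 0, 0, 0, 0, 0.186, 0.2],
    [0, 0, 0, 0, 0, 0, 0.2]
  ]
}}

```text
t: 19.2
tcp_pos: [0.4565, 0.0522, 0.1688]
tool_rot: [0.393, 0.92, 0.0, -0.001]
force: [0.2, -0.7, 0.0]
finger_gap: 0.399
gripper_force: 0.0
```

Request:
{"api": "apply_moves", "payload": {
  "plan": [
    [0, 0, 0, 0, 0, 0, 0.2],
    [0, 0, 0, 0, 0, 0, 0.2]
  ]
}}

```text
t: 19.45
tcp_pos: [0.4575, 0.0507, 0.1688]
tool_rot: [0.394, 0.919, 0.0, -0.0]
force: [-0.0, 1.1, 0.8]
finger_gap: 0.396
gripper_force: 0.0
```

Run:
```python
from h import *
fwd([*gate(.93,137,-16),93],A0-.93+np.pi/2)
```

```text
t 19.45 tcp [457.5  50.7 168.8] tool shift mm [ 0.4  1.4 75.8] turn z 0.001 q6 -0.89 gap 33.7 F [-0.   1.1  0.8]
```

Request:
{"api": "apply_moves", "payload": {
  "plan": [
    [0, 0.0015, 0.03, 0, 0, 0, 0.2],
    [0, 0, 0.025, 0, 0, 0, 0.2],
    [0, 0, 0.02, 0, 0, 0, 0.2],
    [0, 0, 0, 0, 0, 0, 0.2],
    [0, 0, 0, 0, 0, 0, 1],
    [0, 0, 0, 0, 0, 0, 1],
    [0, 0, 0, 0, 0, 0, 1],
    [0, 0, 0, 0, 0, 0, 1]
  ],
  "force": 30
}}

```text
t: 20.45
tcp_pos: [0.4593, 0.051, 0.0945]
tool_rot: [0.395, 0.919, 0.0, 0.001]
force: [-0.9, -1.4, 5.5]
finger_gap: 0.087
gripper_force: 33.4
```

Run:
```python
from h import *
fwd([*gate(.93,137,-16),93],A0-.93+np.pi/2)
s=sense();M=Rn.from_quat(s["tool_rot"]).as_matrix();print(s["gripper_force"],M.round(3).tolist())
for th in(.9,.92,.94,.96):print(th,M.T[:2,:2]@(gate(th,137,-16)-s["tcp_pos"][:2]*1000))
```

```text
t 20.45 tcp [459.3  51.   94.5] tool shift mm [ 1.4 -0.1  1.5] turn z -0.001 q6 -0.89 gap 7.4 F [-0.9 -1.4  5.5]
33.355504274368286 [[-0.689, 0.725, 0.001], [0.725, 0.689, -0.001], [-0.001, 0.001, -1.0]]
0.9 [1.02103517 4.02960309]
0.92 [1.28445506 1.28363298]
0.94 [ 1.60273797 -1.45651987]
0.96 [ 1.97575659 -4.18975942]
```

Lug gripped (7.4 mm). I'll lift it 0.2 rad about the pivot, tilting the tool with it.

Request:
{"api": "apply_moves", "payload": {
  "plan": [
    [0.0027, 0, -0.0046, 0, -0.05, 0, 1],
    [0.0027, 0, -0.0046, 0, -0.05, 0, 1],
    [0.0027, 0, -0.0046, 0, -0.05, 0, 1],
    [0.0027, 0, -0.0046, 0, -0.05, 0, 1],
    [0, 0, 0, 0, 0, 0, 1],
    [0, 0, 0, 0, 0, 0, 1]
  ]
}}

```text
t: 21.2
tcp_pos: [0.4518, 0.0596, 0.112]
tool_rot: [0.392, 0.914, -0.039, 0.093]
force: [1.3, -4.9, 4.0]
finger_gap: 0.085
gripper_force: 33.2
```

Run:
```python
from h import *
s=sense();M=Rn.from_quat(s["tool_rot"]).as_matrix();print(s["tcp_pos"],s["force"],s["ft_torque"],s["finger_gap"],s["gripper_force"],M.round(3).tolist())
cv2.imwrite("pics/side4.png",snapshot("side")[:,:,::-1])
```

```text
[0.45176094 0.05963525 0.11197385] [ 1.26431185 -4.92633661  3.97905048] [-0.70483067 -0.08711688  0.20017372] 0.08506195376050445 33.23913753032684 [[-0.675, 0.725, 0.139], [0.71, 0.689, -0.145], [-0.201, 0.001, -0.98]]
```

Request:
{"api": "apply_moves", "payload": {
  "plan": [
    [-0.001, 0.0146, 0.0002, -0.023, 0, -0.114, 1],
    [-0.001, 0.0146, 0.0002, -0.023, 0, -0.114, 1],
    [-0.001, 0.0146, 0.0002, -0.023, 0, -0.114, 1],
    [-0.001, 0.0146, 0.0002, -0.023, 0, -0.114, 1],
    [-0.001, 0.0146, 0.0002, -0.023, 0, -0.114, 1],
    [-0.001, 0.0146, 0.0002, -0.023, 0, -0.114, 1],
    [0, 0, 0, 0, 0, 0, 1],
    [0, 0, 0, 0, 0, 0, 1]
  ]
}}

```text
t: 22.25
tcp_pos: [0.4992, 0.1312, 0.1115]
tool_rot: [0.058, 0.993, -0.006, 0.1]
force: [2.7, -1.1, 4.0]
finger_gap: 0.083
gripper_force: 33.2
```

```bash
cat >> h.py <<'E'
def gstat():
    s=sense();M=Rn.from_quat(s["tool_rot"]).as_matrix();p=s["tcp_pos"]*1000
    yaw=np.arctan2(M[1,1],M[0,1])-np.pi/2; th=A0-yaw
    r=p[:2]-H; gx=np.array([np.cos(yaw),np.sin(yaw)]);n=np.array([-gx[1],gx[0]])
    psi=A0-(np.arctan2(r[1],r[0])-np.arctan2(-16,125.3))
    print("theta tool",th.round(3),"theta pos",psi.round(3),"along,norm",(r@gx).round(1),(r@n).round(1),"z",p[2].round(1),"pitch",np.arcsin(-M[2,0]).round(3),"F",s["force"].round(1),"T",s["ft_torque"].round(2),"gap",s["finger_gap"].round(3),"q",s["q"].round(2))
E
python3 -c "
from h import *
gstat()"
```

```text
Traceback (most recent call last):
  File "h.py", line 41, in gstat
    print("theta tool",th.round(3),"theta pos",psi.round(3),"along,norm",(r@gx).round(1),(r@n).round(1),"z",p[2].round(1),"pitch",np.arcsin(-M[2,0]).round(3),"F",s["force"].round(1),"T",s["ft_torque"].round(2),"gap",s["finger_gap"].round(3),"q",s["q"].round(2))
                                                                                                                                                                                                                        ^^^^^^^^^^^^^^^^^^^^^
AttributeError: 'float' object has no attribute 'round'
```

```bash
sed -i 's/,"gap",s\["finger_gap"\].round(3)//' h.py; python3 -c "
from h import *
gstat()"
```

```text
theta tool 0.235 theta pos 0.238 along,norm 126.5 -16.5 z 111.5 pitch 0.201 F [ 2.7 -1.1  4. ] T [-0.33 -0.09  0.18] q [ 0.06  0.53  1.95 -0.08  0.46 -1.33]
```

Request:
{"api": "apply_moves", "payload": {
  "plan": [
    [-0.001, 0.0146, 0.0002, -0.023, 0, -0.114, 1],
    [-0.0009, 0.01, 0.0002, -0.016, 0, -0.0784, 1],
    [-0.0005, 0.005, 0.0001, -0.008, 0, -0.039, 1],
    [0, 0, 0, 0, 0, 0, 1],
    [0, 0, 0, 0, 0, 0, 1]
  ]
}}

```text
t: 22.88
tcp_pos: [0.5027, 0.1599, 0.1113]
tool_rot: [-0.059, 0.993, 0.006, 0.1]
force: [1.6, -4.4, 3.9]
finger_gap: 0.085
gripper_force: 32.8
```

```bash
python3 -c "
from h import *
gstat()"
```

```text
theta tool 0.0 theta pos 0.011 along,norm 126.2 -17.5 z 111.3 pitch 0.201 F [ 1.6 -4.4  3.9] T [-0.83 -0.14 -0.06] q [ 0.09  0.54  1.93  0.01  0.47 -1.6 ]
```

Request:
{"api": "apply_moves", "payload": {
  "plan": [
    [0, 0.001, 0, 0, 0, 0, 1],
    [0, 0.001, 0, 0, 0, 0, 1],
    [0, 0, 0, 0, 0, 0, 1],
    [0, 0, 0, 0, 0, 0, 1]
  ]
}}

```text
t: 23.38
tcp_pos: [0.5028, 0.1602, 0.1113]
tool_rot: [-0.06, 0.993, 0.004, 0.1]
force: [3.3, -13.4, 2.8]
finger_gap: 0.081
gripper_force: 32.8
```

Run:
```python
from h import *
gstat()
t=snapshot("top")[:,:,::-1]; s=snapshot("side")[:,:,::-1]
cv2.imwrite("pics/shut.png",np.hstack([cv2.resize(t[190:310,150:270],None,fx=3.3,fy=3.3),cv2.resize(s[160:260,230:330],None,fx=3.96,fy=3.96)]))
```

```text
theta tool -0.001 theta pos 0.009 along,norm 126.2 -17.3 z 111.3 pitch 0.2 F [  3.3 -13.4   2.8] T [-2.19 -0.19 -0.38] q [ 0.1   0.54  1.93  0.    0.47 -1.6 ]
```

View pics/shut.png

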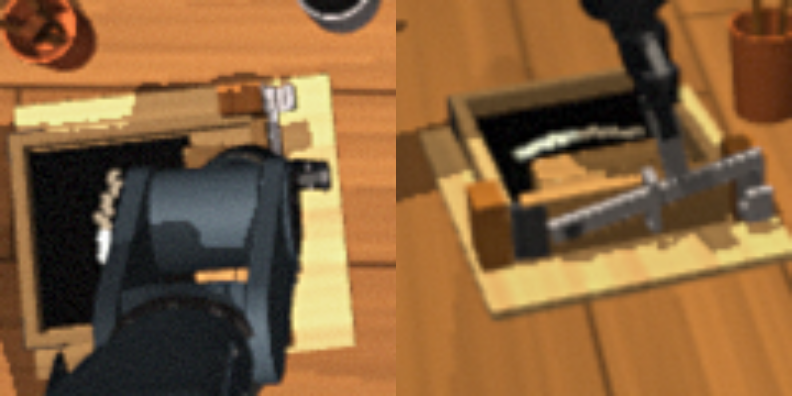

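The top view (left) shows the gate shut on its stop. The side view (right) shows the lifted bar with its end at (755,155), above the catch and inside the nose at (757,200). I'll ease off the push and lower the bar.

Request:
{"api": "apply_moves", "payload": {
  "plan": [
    [0, -0.001, 0, 0, 0, 0, 1],
    [-0.0025, 0, 0.0047, 0, 0.05, 0, 1],
    [-0.0025, 0, 0.0047, 0, 0.05, 0, 1],
    [-0.0025, 0, 0.0047, 0, 0.05, 0, 1],
    [-0.0025, 0, 0.0047, 0, 0.05, 0, 1],
    [0, 0, 0, 0, 0, 0, 1],
    [0, 0, 0, 0, 0, 0, 1]
  ]
}}

```text
t: 24.35
tcp_pos: [0.5135, 0.1613, 0.0943]
tool_rot: [-0.06, 0.998, -0.002, -0.001]
force: [-0.7, -8.4, 8.7]
finger_gap: 0.084
gripper_force: 33.8
```

```bash
python3 -c "
from h import *
gstat()"
```

```text
theta tool -0.001 theta pos -0.0 along,norm 137.0 -17.6 z 94.3 pitch -0.002 F [-0.7 -8.4  8.7] T [-1.18  0.04 -0.01] q [ 0.1   0.62  1.76 -0.    0.76 -1.59]
```

Back at level (z 94.3, the same as at grasp). Release, rise and move aside for a last look.

Request:
{"api": "apply_moves", "payload": {
  "plan": [
    [0, 0, 0, 0, 0, 0, 0.4],
    [0, 0, 0, 0, 0, 0, 0.4],
    [0, 0, 0, 0, 0, 0, 0.4],
    [0, 0, -0.02, 0, 0, 0, 0.4],
    [0, 0, -0.05, 0, 0, 0, 0.4],
    [0, 0, -0.06, 0, 0, 0, 0.4],
    [0, -0.06, -0.03, 0, 0, 0, 0.4],
    [0, -0.06, 0, 0, 0, 0, 0.4]
  ]
}}

```text
t: 25.35
tcp_pos: [0.5301, 0.0482, 0.2548]
tool_rot: [-0.062, 0.998, -0.001, 0.003]
force: [0.2, 0.1, -0.7]
finger_gap: 0.3
gripper_force: 0.0
```

Request:
{"api": "apply_moves", "payload": {
  "plan": [
    [0, -0.06, 0, 0, 0, 0, 0.4],
    [0, -0.06, 0, 0, 0, 0, 0.4],
    [0, -0.06, 0, 0, 0, 0, 0.4],
    [0, -0.06, 0, 0, 0, 0, 0.4],
    [0, 0, 0, 0, 0, 0, 0.4],
    [0, 0, 0, 0, 0, 0, 0.4]
  ]
}}

```text
t: 26.1
tcp_pos: [0.5569, -0.1892, 0.2513]
tool_rot: [-0.061, 0.998, 0.001, -0.001]
force: [-0.3, -0.1, -0.7]
finger_gap: 0.296
gripper_force: 0.0
```

Run:
```python
from h import *
t=snapshot("top")[:,:,::-1].copy(); s=snapshot("side")[:,:,::-1]
T=cv2.resize(t[205:305,145:265],None,fx=3.3,fy=3.96,interpolation=cv2.INTER_CUBIC);S=cv2.resize(s[170:250,240:340],None,fx=4,fy=4.95,interpolation=cv2.INTER_CUBIC)
cv2.imwrite("pics/fin.png",np.hstack([T,S]))
g=cv2.cvtColor(t,cv2.COLOR_BGR2HSV)[...,2].astype(np.float32)
for x in(-40,0,40):
    ys=np.arange(-32,72,2.0);p=proj("top",np.array([[*C(x,y)/1000,.062] for y in ys])).astype(np.float32)
    print(x,cv2.remap(g,p[:,:1],p[:,1:],cv2.INTER_LINEAR).ravel().astype(int).tolist())
```

```text
-40 [188, 122, 172, 224, 241, 196, 136, 81, 102, 154, 225, 225, 198, 174, 162, 152, 124, 126, 141, 151, 152, 147, 143, 139, 133, 130, 132, 137, 148, 152, 152, 151, 149, 146, 146, 145, 141, 140, 141, 144, 144, 143, 143, 145, 147, 154, 143, 118, 73, 39, 16, 8]
0 [150, 120, 133, 142, 146, 125, 97, 67, 63, 92, 145, 158, 163, 161, 163, 151, 127, 116, 120, 143, 147, 146, 143, 141, 139, 138, 138, 140, 144, 138, 134, 140, 143, 144, 141, 138, 138, 147, 152, 154, 152, 147, 142, 141, 145, 154, 157, 134, 86, 41, 16, 12]
40 [154, 121, 81, 63, 51, 48, 50, 52, 53, 74, 104, 138, 155, 165, 165, 154, 135, 101, 110, 132, 141, 142, 140, 141, 141, 140, 139, 141, 142, 117, 111, 123, 135, 141, 139, 139, 140, 143, 151, 156, 158, 153, 148, 143, 146, 151, 156, 120, 73, 32, 18, 16]
```

View pics/fin.png

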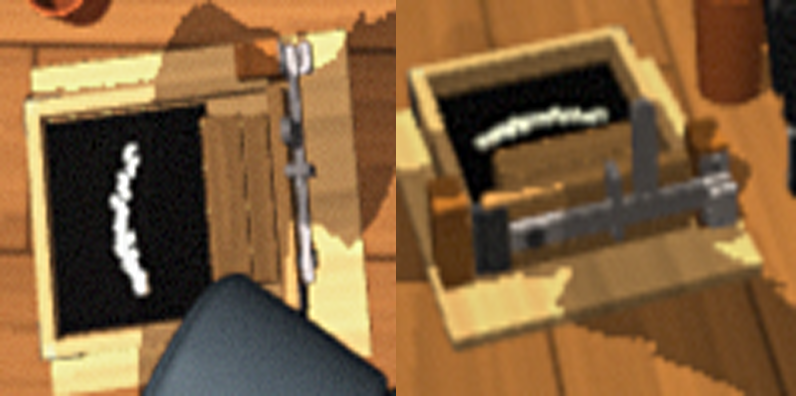

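The last picture shows the gate shut against its stop. The bar is level with its end in the catch (right view, about (720,185)), and blocks 24 and 36 sit snug in the gap (left view, about (240,195)). Handing in.

```bash
python3 -c "
from station import *
print(sign_off())"
```

```text
the job is handed in; nothing more can be done
None
```

The job is handed in at about 26 s: blocks 24 and 36 stand snug in the gap about 1 mm off-centre toward the panels (one push briefly read 18 N), the gate is fully shut with the bar down in the catch, and I moved nothing else.

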